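# Level the display shelf on the parts stall

## Task

The narrow display shelf on this stall is not level. Set the yellow spirit level lengthwise on the shelf, in the free stretch between the chrome cap and the red knob, let go of it, and turn the red knob of the screw foot until the bubble sits between the two black lines; then press the spirit level down onto the shelf with a firm but moderate push (roughly a kilogram's weight) and finish while still pressing, with the bubble still between the lines, so that I can lock the foot. Leave the other goods where they are.

Things in the scene. Friction and masses are not known exactly. Their poses are not given: they have to be found in the camera images.
- level_mid (a point): Yellow spirit level, a bar 150 long (its x), 24 wide (y), 40 high (z) mm, about 0.25 kg, upright on the table. Point: its centre, 20 mm above its underside. In its top middle, along x, a lime-green tube with a white bubble 16 mm long and two black rings, inner edges 10.5 mm from the middle. The two solid 44 mm ends of its top are flat, good to press on. It does not slide on the tilted shelf.
- bubble (a joint): Place of the bubble's centre along the level's x axis, in m: 0 is the middle, + towards the level's +x end, stops at +-0.018. It drifts to the higher end: 0.4 mm for each milliradian of tilt; it takes about 0.7 s to settle.
- shelf: Pale wooden board, 50 mm wide (its x), 320 long (y), 18 thick, top about 85 mm over the table, on a steel base. Origin: on its underside, 40 mm from its -y end, where it is pivoted about x. x stays level, y runs along the board to the knob (at y = 240 mm), z is square to it. A chrome cap (28 wide, 34 high) is fixed on top at y = -20 mm. At the start the knob end is too low, by 0.019 to 0.037 rad.
- shelf_mid (a point): Middle of the shelf's top face (axes as the shelf's). The chrome cap is centred 140 mm towards -y, the knob 120 mm towards +y. With the level's centre about 25 mm towards -y from here there is ample room for the gripper at the knob.
- foot_grip (a point): Red knob of the screw foot: upright, 36 mm across, 28 high; this point is on its axis, half-way up, about 113 mm over the table, and stays there (the shelf climbs the screw). Clockwise from above raises the shelf's knob end, 0.016 rad of tilt per rad of knob. Stiff (0.12 N m), stays where left, turns 150 degrees either side of level; needs 1.2 to 2.3 rad clockwise.
- hubcap: Chrome hubcap, 176 mm in diameter, 35 mm high; leave it.
- jar: Glass jar, 64 mm in diameter, 85 mm high; leave it.
- wrench: Steel wrench lying flat; leave it.
- screwdriver: Screwdriver lying flat; leave it.
- manuals: Stack of bound manuals, 150 x 210 x 32 mm; leave it.
- piston: Aluminium engine piston, 68 mm in diameter, 60 mm high; leave it.
There are look-alikes about, which are no part of the job. Of the things like the part that bears level_mid, leave any that is turquoise; of the rest the larger one is meant.

How it is judged:
By the outcome, as a careful person would: the job done as asked, in the order asked, and still so for the second after the job is handed in, while the arm keeps its last pose, push and grip.
It also fails if it takes over 72 s, if anything falls off the work surface, if the arm or the gripper's body presses on something with over 40 N, if the wrist force passes 120 N, or if a joint passes its speed limit or range.

## Robot

A 6-joint arm with a two-finger parallel gripper is mounted at the origin on the work surface. World frame = base frame: x ahead of the robot, y to its left, z up, the work surface at z = 0. Lengths are in m, angles in rad, forces in N, time in s.
With the tool pointing down it reaches from about 0.425 to 0.95 m from the base axis. Payload 14.7 kg.
Tool frame: the origin (TCP) lies midway between the tips of the shut fingers; the grasp point (between the pads) lies 19 mm behind it; z points along the fingers, y is the direction in which the jaws open and shut (so a half turn about z gives the same grasp; the last joint's range is limited). The gripper opens to 85 mm and grips with 20 to 120 N. Pads are 22 mm wide; open, the fingers measure 114 mm over their backs; the gripper's body (76 mm by 85 mm) begins 54 mm behind the grasp point. The pads swing forward as they close: fully open they stand 13 mm farther back than shut.
Start: joints at [1.225, 0.48, 1.596, -0, 1.065, -0.047], TCP at [0.191, 0.621, 0.203] pointing down, gripper open.
Joint ranges: [-2.75, 2.75], [-0.82, 2.05], [0.23, 2.67], [-1.56, 4.7], [0.09, 2.69], [-2.92, 2.92]. Speed limits (rad/s): [1.89, 1.89, 2.39, 3.01, 3.01, 3.01].

## Interface

Orientations are given as a unit quaternion [w, x, y, z].
In Python, from plant import env gives the robot as it stands.
- The arm moves only by the tool step_arm, never from a script. Its argument "targets" is a list of rows, each a list of 7 numbers: the closure in counts, from 0 (fully open) to 255 (shut), then the shift along the tool's x, y, z in mm, then the turn, a rotation vector about the tool's x, y, z in rad. A call has 1 to 12 rows; each row is the pose to reach, as a shift and turn from the pose commanded when the call began, along the tool's axes at that moment; what a row does not reach only later rows make up. A row lasts 1/10 s, in which the tool goes at most 50 mm and 8.59 degrees, less where a joint would pass 70% of its speed; a pose out of reach is approached as far as the arm can. A call with a gripper value outside its range is refused whole. The fingers move at their own pace and stop on an object; "squeeze" is the grip in N (left out, the last holds). Time passes only in rows, so rows that repeat a pose let the fingers close. It gives the time, the measured TCP pose, the force and the opening at its end, in the units of the state.
- env.get_obs(): the state, without advancing time (a new reading comes with each control period).
- env.read_camera(name): name is "scene" or "side" or "wrist"; returns a dict with "frame" (400x640x3 uint8, red, green, blue), "range_z" (400x640 float32, m along the optical axis (not along the pixel's ray), 0 where there is no reading), "fx", "fy", "cx", "cy" (pixels), "extrinsics" (4x4, takes a point from camera to world coordinates); the wrist camera has in their place "tool_from_camera" (4x4, takes a point from camera to tool coordinates, whose origin is the TCP and whose axes are the flange's). Camera axes: x right, y up, looking along -z (the intrinsics and any distortion apply to the point x, -y, -z); pixel columns grow to the right and rows downward; lengths in m; the calibration is good to about 2 mm. The wrist camera is an equidistant fisheye: a pixel r from the principal point sees the ray r / f radians off the axis. A picture is of the moment at which its call begins: read the wrist's pose just before it.
- env.sign_off(): hands the job in, once; it reports no verdict.
The state is a dict: "time": time; "joint_pos": joint angles; "qvel": joint speeds; "effort": joint torques, N m; "tcp_pos": TCP position; "eef_rot": TCP orientation; "ft_force": force on the tool from outside, world axes, zero at the start; "wrist_torque": the same for the moment, N m; "finger_gap": finger opening in m.
Only numpy, scipy, OpenCV 4.12 (cv2) and the standard library are available. Lean on these libraries where they do the work, as an engineer would, in place of code of your own. Each camera call takes 0.05 s, during which the arm holds its last target. There are 200 camera calls.

## Working session

There is one attempt and no reset: what is moved stays moved. The work goes in short steps, Python scripts to look and compute and a tool call to move; the robot and the scene stay as the last step left them, time stands still between calls to the robot, and variables do not carry over. Pictures are saved under pics/ and viewed, about 8 in all and at most 12, crops included, and the job is handed in when it is done.

Besides the shell and the picture viewer there is one more tool, called after "Emit:" as a command line: name --pt "numbers of a row" for each row, then --argument value for the rest. step_arm: Moves the arm, as the interface text tells. Its arguments: {"type":"object","properties":{"targets":{"type":"array"},"squeeze":{"type":"number"}},"required":["targets"]}

```bash
mkdir -p pics; ls; cat > h.py <<'E'
import numpy as np, cv2
from plant import env
def pts(c):
    "world points of every pixel (pinhole cams)"
    z=c["range_z"]; v,u=np.mgrid[:400,:640]
    p=np.stack([(u-c["cx"])/c["fx"]*z,-(v-c["cy"])/c["fy"]*z,-z],-1)
    E=np.array(c["extrinsics"]); return p@E[:3,:3].T+E[:3,3]
def save(n,f): cv2.imwrite(f"pics/{n}.png",cv2.cvtColor(f,cv2.COLOR_RGB2BGR))
E
python3 - <<'E'
from h import *
o=env.get_obs(); print(o["time"],o["tcp_pos"],o["eef_rot"],o["ft_force"])
for n in("scene","side"):
    c=env.read_camera(n); np.savez(f"{n}0.npz",**{k:c[k] for k in c}); print([k for k in c],c["fx"],np.round(c["extrinsics"],3).tolist())
    save(n+"0",c["frame"])
a=cv2.imread("pics/scene0.png");b=cv2.imread("pics/side0.png")
E
```

```text
pics
0.0 [0.19119448 0.62077976 0.20269354] [-9.56447367e-05  1.48840675e-01  9.88861013e-01 -5.84896135e-04] [-0.08280502  0.36844213  0.34639571]
['frame', 'range_z', 'fx', 'fy', 'cx', 'cy', 'extrinsics'] 418.3073923905094 [[0.062, -0.711, 0.7, 1.241], [0.998, 0.03, -0.058, -0.074], [0.02, 0.703, 0.711, 0.811], [0.0, 0.0, 0.0, 1.0]]
['frame', 'range_z', 'fx', 'fy', 'cx', 'cy', 'extrinsics'] 510.238976011976 [[0.791, 0.383, -0.477, -0.123], [-0.612, 0.488, -0.623, -0.929], [-0.006, 0.785, 0.62, 1.001], [0.0, 0.0, 0.0, 1.0]]
```

View pics/scene0.png

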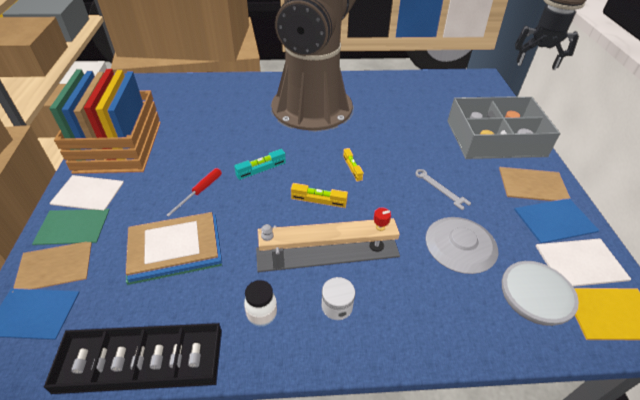

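View pics/side0.png

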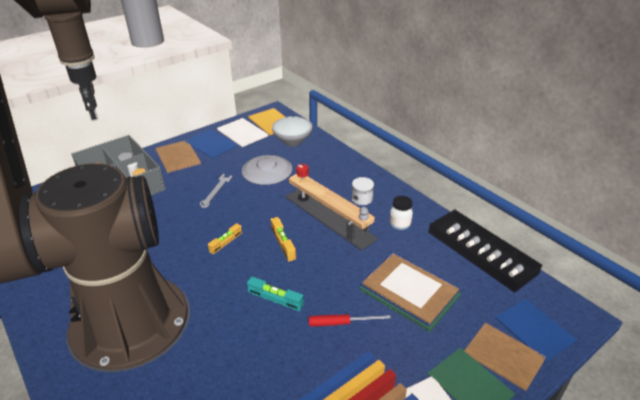

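Scene: a turquoise level at (260,162) is excluded by colour. Two yellow ones remain, a small one at (353,164) and a larger one at (319,195), so I expect the larger. The shelf runs from the chrome cap (267,235) to the red knob (382,217). I'll measure all of these and confirm the choice in a crop.

```bash
cat > m.py <<'E'
from h import *
import sys
def comps(n,c,names):
    P=pts(c); hsv=cv2.cvtColor(c["frame"],cv2.COLOR_RGB2HSV)
    R={"yellow":((18,150,120),(32,255,255)),"red":((0,170,90),(6,255,255)),"wood":((10,40,120),(22,150,255)),"chrome":((0,0,60),(179,40,230))}
    for k in names:
        m=cv2.inRange(hsv,*R[k]); m[(P[...,0]<.25)|(P[...,0]>.95)|(abs(P[...,1])>.32)|(c["range_z"]==0)]=0
        nn,l,s,ce=cv2.connectedComponentsWithStats(m)
        for i in range(1,nn):
            if s[i,4]<60: continue
            q=P[l==i]; zt=np.percentile(q[:,2],90); t=q[q[:,2]>zt-.006]
            (cx,cy),(w,h),a=cv2.minAreaRect((q[:,:2]*1000).astype(np.float32)); B=cv2.boxPoints(((cx,cy),(w,h),a))
            e=max([(B[1]-B[0]),(B[2]-B[1])],key=np.linalg.norm)
            print(n,k,"px",ce[i].round(),"n",s[i,4],"top",np.round(t.mean(0)*1000),"rect",round(cx),round(cy),round(w),round(h),"yaw",round(float(np.arctan2(e[1],e[0])),3),"z%",np.round(np.percentile(q[:,2],[2,50,98])*1000))
if __name__=="__main__":
  for n in("scene","side"):
    c=dict(np.load(n+"0.npz")); comps(n,c,["yellow","red","wood","chrome"])
    f=c["frame"]; cr=f[140:280,225:425] if n=="scene" else f[150:270,190:390]
    save(n+"crop",cv2.resize(cr,None,fx=4,fy=4,interpolation=cv2.INTER_CUBIC))
E
python3 m.py
```

```text
scene yellow px [353. 165.] n 222 top [335. 102.  28.] rect 331 101 114 17 yaw 0.254 z% [ 3. 20. 32.]
scene yellow px [319. 196.] n 631 top [460.  -5.  38.] rect 459 -5 149 24 yaw 1.293 z% [ 0. 22. 40.]
scene red px [210. 178.] n 159 top [ 376. -301.   22.] rect 379 -303 21 75 yaw -0.526 z% [11. 20. 26.]
scene red px [381. 218.] n 197 top [629. 121. 125.] rect 628 122 32 32 yaw -1.555 z% [103. 123. 128.]
scene wood px [204. 238.] n 869 top [ 599. -287.   31.] rect 591 -296 142 68 yaw 0.147 z% [26. 31. 34.]
scene wood px [328. 234.] n 2786 top [639. -23.  81.] rect 636 1 336 92 yaw 1.507 z% [ 7. 79. 86.]
scene chrome px [424. 176.] n 119 top [377. 303.   5.] rect 381 305 65 31 yaw 0.547 z% [-3.  5.  8.]
scene chrome px [445. 245.] n 1402 top [629. 298.  20.] rect 626 284 165 71 yaw 0.001 z% [ 2. 17. 31.]
scene chrome px [266. 232.] n 168 top [ 648. -134.  115.] rect 601 -137 115 40 yaw 0.217 z% [ 26. 103. 119.]
scene chrome px [322. 255.] n 2565 top [647.  -9.  10.] rect 639 10 83 351 yaw -1.559 z% [ 2.  7. 65.]
scene chrome px [338. 298.] n 1176 top [778.  14.  59.] rect 769 6 90 70 
[... 1187 characters left out ...]
] n 640 top [617. 297.  23.] rect 621 281 78 168 yaw -0.005 z% [ 3. 16. 33.]
side chrome px [362. 194.] n 629 top [ 639. -139.  107.] rect 742 -17 336 70 yaw 0.795 z% [ -1.  55. 116.]
side chrome px [334. 220.] n 1409 top [ 612. -100.   47.] rect 625 7 71 349 yaw -1.465 z% [ 3.  8. 68.]
side chrome px [206. 202.] n 86 top [372. 302.   6.] rect 378 302 67 30 yaw 0.291 z% [ 0.  6. 11.]
side chrome px [399. 217.] n 223 top [ 767. -164.   72.] rect 798 -157 56 101 yaw -0.112 z% [ 3. 40. 76.]
side chrome px [453. 228.] n 108 top [ 878. -275.   21.] rect 885 -269 73 32 yaw 0.079 z% [ 1. 13. 25.]
side chrome px [464. 235.] n 92 top [ 876. -311.   24.] rect 881 -312 15 65 yaw -0.015 z% [ 3. 19. 28.]
```

View pics/scenecrop.png

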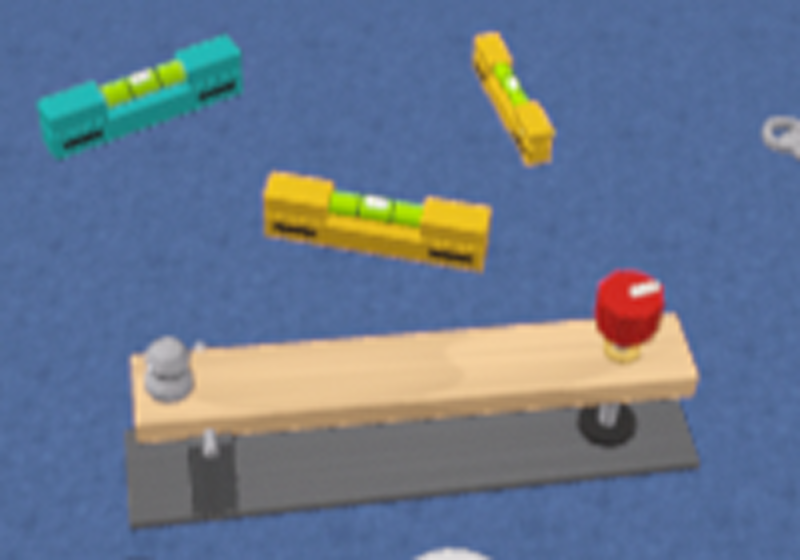

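The larger yellow level is at px (319,195). It measures 149x24 mm with its top at about 40 mm, which matches the description. The small one is about 114x17 mm. Now I'll work out the move to hover above it.

```bash
cat > mv.py <<'E'
from h import *
from scipy.spatial.transform import Rotation as Rn
def Rt(): 
    o=env.get_obs(); q=o["eef_rot"]; return Rn.from_quat([q[1],q[2],q[3],q[0]]),np.array(o["tcp_pos"])
def Ry(yaw,pitch=0):
    "tool z down, tool y at yaw (world); pitch = extra turn about tool y"
    y=np.array([np.cos(yaw),np.sin(yaw),0]); z=np.array([0,0,-1.]); x=np.cross(y,z)
    return Rn.from_matrix(np.stack([x,y,z],1))*Rn.from_rotvec([0,pitch,0])
def go(p,yaw,pitch=0):
    R,t=Rt(); print("shift",np.round(R.inv().apply(np.array(p)-t)*1000,1),"turn",np.round((R.inv()*Ry(yaw,pitch)).as_rotvec(),3))
E
python3 - <<'E'
from mv import *
go([.44,.30,.2],.5); go([.457,-.005,.16],-.278)
c=dict(np.load("scene0.npz"));P=pts(c);h=cv2.cvtColor(c["frame"],cv2.COLOR_RGB2HSV)
for n in("scene","side"):
    c=dict(np.load(n+"0.npz"));P=pts(c);h=cv2.cvtColor(c["frame"],cv2.COLOR_RGB2HSV)
    m=(cv2.inRange(h,(8,30,100),(24,170,255))>0)&(P[...,2]>.068)&(P[...,2]<.1)&(P[...,0]>.55)&(P[...,0]<.72)&(abs(P[...,1])<.2)
    q=P[m]; A=np.c_[q[:,:2],np.ones(len(q))]
    for _ in range(5):
        k=np.linalg.lstsq(A,q[:,2],rcond=None)[0]; r=q[:,2]-A@k; g=abs(r)<.004; q=q[g];A=A[g]
    (cx,cy),(w,hh),a=cv2.minAreaRect((q[:,:2]*1000).astype(np.float32));B=cv2.boxPoints(((cx,cy),(w,hh),a));e=max([B[1]-B[0],B[2]-B[1]],key=np.linalg.norm)
    print(n,len(q),"plane",np.round(k,4),"c",cx,cy,w,hh,"yaw",np.arctan2(e[1],e[0]),"z@c",k@[cx/1e3,cy/1e3,1])
E
```

```text
shift [-332.2 -233.4    3. ] turn [-0.001  0.     0.772]
shift [-438.2 -519.8   43.3] turn [-1.00e-03  1.00e-03  1.55e+00]
scene 2089 plane [-0.0151 -0.0283  0.0898] c 634.4086303710938 5.01123046875 53.206363677978516 319.1265869140625 yaw -1.4943496 z@c 0.08005987814381317
side 917 plane [ 0.0366 -0.0219  0.0576] c 630.283203125 3.661376953125 54.454219818115234 323.12152099609375 yaw -1.4925871 z@c 0.08054357630034345
```

Emit:
step_arm --pt "0 -332 -233 0 0 0 0.77" --pt "0 -332 -233 0 0 0 0.77" --pt "0 -332 -233 0 0 0 0.77" --pt "0 -332 -233 0 0 0 0.77" --pt "0 -332 -233 0 0 0 0.77" --pt "0 -332 -233 0 0 0 0.77" --pt "0 -438 -520 43 0 0 1.55" --pt "0 -438 -520 43 0 0 1.55" --pt "0 -438 -520 43 0 0 1.55" --pt "0 -438 -520 43 0 0 1.55" --pt "0 -438 -520 43 0 0 1.55" --pt "0 -438 -520 43 0 0 1.55" --squeeze 50

```text
time: 1.3
tcp_pos: [0.4364, 0.0904, 0.1709]
eef_rot: [0.0, 0.8, 0.6, 0.0]
ft_force: [1.8, 0.6, 0.2]
finger_gap: 0.0855
```

```bash
python3 -c "
from mv import *
go([.457,-.005,.16],-.278)"
```

```text
shift [-85.8  46.5  10.9] turn [ 0.    -0.    -0.006]
```

Emit:
step_arm --pt "0 -86 46 11 0 0 0" --pt "0 -86 46 11 0 0 0" --pt "0 -86 46 11 0 0 0" --pt "0 -86 46 11 0 0 0"

```text
time: 1.7
tcp_pos: [0.4569, -0.0041, 0.1597]
eef_rot: [-0.0, 0.799, 0.601, -0.0]
ft_force: [-0.3, 0.8, 0.0]
finger_gap: 0.0857
```

```bash
cat > w.py <<'E'
from mv import *
def wpix(c,R,t,z):
    "function: wrist pixel -> world point on plane z (equidistant fisheye)"
    T=np.array(c["tool_from_camera"])
    def f(u,v):
        x=(u-c["cx"])/c["fx"]; y=(v-c["cy"])/c["fy"]; th=np.hypot(x,y); s=np.sinc(th/np.pi)/1.0
        d=np.array([x*s,-y*s,-np.cos(th)])
        D=R.apply(T[:3,:3]@d); O=R.apply(T[:3,3])+t
        return O+D*((z-O[2])/D[2])
    return f
E
python3 - <<'E'
from w import *
R,t=Rt(); c=env.read_camera("wrist"); save("wrist1",c["frame"]); np.savez("w1.npz",R=R.as_matrix(),t=t,**c)
print(env.get_obs()["time"],t,np.round(c["tool_from_camera"],3).tolist(),c["fx"])
h=cv2.cvtColor(c["frame"],cv2.COLOR_RGB2HSV); m=cv2.inRange(h,(18,150,90),(32,255,255)); n,l,s,ce=cv2.connectedComponentsWithStats(m)
f=wpix(c,R,t,.04)
for i in range(1,n):
    if s[i,4]>300: print(ce[i],s[i],f(*ce[i]))
go([.457,-.005,.16],-.278)
E
```

```text
1.75 [ 0.45690809 -0.00412596  0.15972933] [[0.001, 0.952, 0.307, 0.078], [1.0, -0.001, -0.001, 0.0], [-0.0, 0.307, -0.952, -0.17], [0.0, 0.0, 0.0, 1.0]] 309.70691628693146
[186.74222529 127.25224603] [ 139   93   91   73 1447] [0.34503464 0.09901219 0.04      ]
[323.39942529 185.63834154] [ 311  117   25  146 2436] [0.4582433  0.00266101 0.04      ]
[611.91087533 382.62175066] [ 579  356   61   44 1885] [ 1.02460726 -0.66818296  0.04      ]
shift [-1.8  0.8 -0.2] turn [-0.001 -0.    -0.001]
```

View pics/wrist1.png

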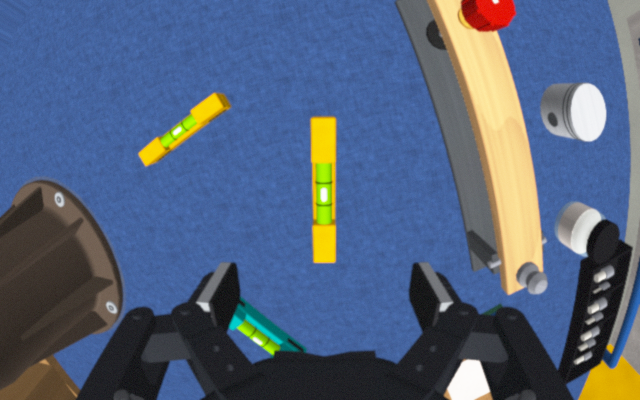

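The meant level is upright in the wrist image, with ends at about (323,117) and (324,263). The jaws straddle it slightly off along its length. I'll compute its centre from the ends.

```bash
python3 - <<'E'
from w import *
d=dict(np.load("w1.npz")); R=Rn.from_matrix(d["R"]);t=d["t"]; f=wpix(d,R,t,.04)
a,b=f(323.2,117),f(324.2,263.); print(a,b,np.linalg.norm(a-b),np.arctan2(*(a-b)[1::-1]),(a+b)/2)
p=(a+b)/2; yaw=np.arctan2(*(a-b)[1::-1])-np.pi/2
go([p[0],p[1],.05],yaw); go([p[0],p[1],.006],yaw)
E
```

```text
[0.47623675 0.06585033 0.04      ] [ 0.43584822 -0.07809781  0.04      ] 0.1495068556637488 1.2972526929687622 [ 0.45604249 -0.00612374  0.04      ]
shift [ -3.2   0.3 109.8] turn [-0.001 -0.    -0.006]
shift [ -3.2   0.3 153.8] turn [-0.001 -0.    -0.006]
```

Emit:
step_arm --pt "0 -3 0 50 0 0 -0.006" --pt "0 -3 0 100 0 0 -0.006" --pt "0 -3 0 140 0 0 -0.006" --pt "0 -3 0 154 0 0 -0.006" --pt "0 -3 0 154 0 0 -0.006" --pt "255 -3 0 154 0 0 -0.006" --pt "255 -3 0 154 0 0 -0.006" --pt "255 -3 0 154 0 0 -0.006" --pt "255 -3 0 154 0 0 -0.006" --pt "255 -3 0 154 0 0 -0.006" --pt "255 -3 0 154 0 0 -0.006" --pt "255 -3 0 154 0 0 -0.006" --squeeze 50

```text
time: 2.95
tcp_pos: [0.4559, -0.0058, 0.0066]
eef_rot: [-0.0, 0.797, 0.605, -0.0]
ft_force: [-4.6, 4.2, 16.0]
finger_gap: 0.0098
```

Gap 9.8 mm is less than the 24 mm bar, so I'll look.

```bash
python3 - <<'E'
from w import *
o=env.get_obs(); print(o["time"],o["finger_gap"],o["ft_force"],o["tcp_pos"])
c=env.read_camera("wrist")["frame"]; s=env.read_camera("side")["frame"][140:290,180:380]; 
s=cv2.resize(s,(533,400),interpolation=cv2.INTER_CUBIC)
save("look2",cv2.resize(np.hstack([c[:,120:520],s]),(800,343)))
o=env.get_obs(); print(o["time"],o["finger_gap"],o["ft_force"],o["tcp_pos"])
E
```

```text
2.95 0.009790380704549182 [-4.60130757  4.22998544 15.99364062] [ 0.45588887 -0.00575121  0.00659981]
3.05 0.009928278398740624 [-4.99427128  4.79716537 16.28827073] [ 0.45589127 -0.00576658  0.00661435]
```

View pics/look2.png

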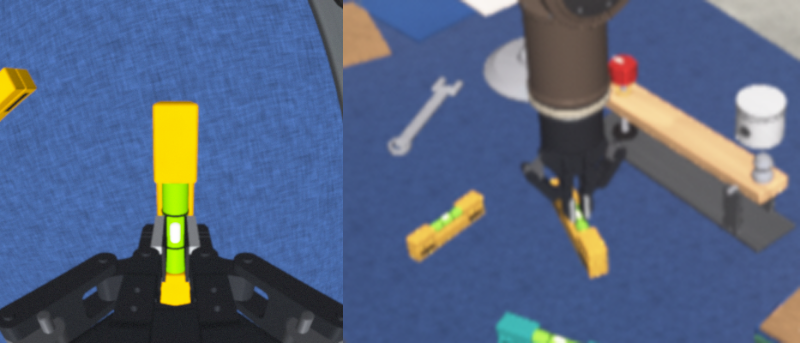

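```bash
python3 - <<'E'
from w import *
c=env.read_camera("wrist"); f=c["frame"]; z=c["range_z"]
save("look3",cv2.resize(f[210:370,220:430],None,fx=3.6,fy=3.6,interpolation=cv2.INTER_CUBIC))
for r in (150,200,230,250,270,290,310): print(r,[(u,round(float(z[r,u])*1000)) for u in range(290,360,6)])
E
```

```text
150 [(290, 175), (296, 176), (302, 136), (308, 136), (314, 136), (320, 136), (326, 137), (332, 137), (338, 135), (344, 136), (350, 138), (356, 176)]
200 [(290, 185), (296, 185), (302, 144), (308, 143), (314, 143), (320, 143), (326, 143), (332, 144), (338, 143), (344, 144), (350, 145), (356, 185)]
230 [(290, 190), (296, 190), (302, 191), (308, 168), (314, 152), (320, 149), (326, 148), (332, 150), (338, 153), (344, 167), (350, 191), (356, 190)]
250 [(290, 195), (296, 196), (302, 195), (308, 171), (314, 153), (320, 152), (326, 152), (332, 154), (338, 157), (344, 172), (350, 195), (356, 196)]
270 [(290, 143), (296, 143), (302, 135), (308, 135), (314, 147), (320, 155), (326, 155), (332, 158), (338, 136), (344, 134), (350, 135), (356, 143)]
290 [(290, 114), (296, 118), (302, 117), (308, 121), (314, 147), (320, 160), (326, 158), (332, 160), (338, 122), (344, 121), (350, 118), (356, 115)]
310 [(290, 105), (296, 105), (302, 104), (308, 122), (314, 166), (320, 163), (326, 164), (332, 165), (338, 125), (344, 106), (350, 106), (356, 106)]
```

View pics/look3.png

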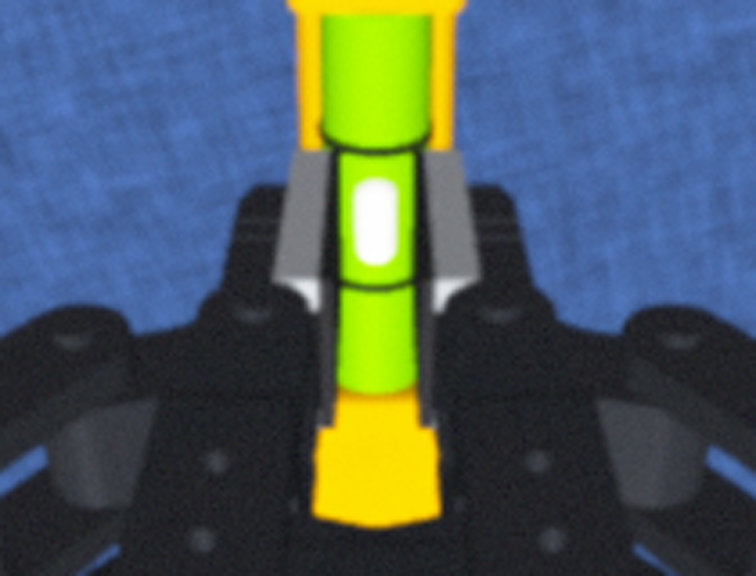

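The pads seem to end near the level's top rather than beside it. I'll check finger geometry in the tool frame from the wrist depth, comparing open with now.

```bash
cat >> w.py <<'E'
def cloud(c):
    "tool-frame points of every wrist pixel"
    v,u=np.mgrid[:400,:640]; x=(u-c["cx"])/c["fx"]; y=(v-c["cy"])/c["fy"]; th=np.hypot(x,y); s=np.sinc(th/np.pi)/np.cos(th); z=c["range_z"]
    p=np.stack([x*s*z,-y*s*z,-z],-1); T=np.array(c["tool_from_camera"]); return p@T[:3,:3].T+T[:3,3]
E
python3 - <<'E'
from w import *
c=env.read_camera("wrist"); print(env.get_obs()["time"],env.get_obs()["finger_gap"])
np.savez("w2.npz",**c)
for n in("w1.npz","w2.npz"):
    d=dict(np.load(n)); P=cloud(d)*1000
    for r in range(225,320,8): 
        print(n,r,[tuple(int(k) for k in P[r,u]) for u in ((215,225,235,240,250) if n=="w1.npz" else (290,296,302,308,314))])
E
```

```text
3.15 0.009690982894144448
w1.npz 225 [(-50, -130, 160), (-50, -117, 160), (-50, -104, 160), (-49, -98, 159), (-49, -86, 159)]
w1.npz 233 [(-60, -131, 159), (-60, -118, 159), (-60, -105, 160), (-60, -99, 160), (-60, -87, 160)]
w1.npz 241 [(-71, -133, 160), (-70, -119, 159), (-70, -106, 160), (-70, -100, 159), (-70, -87, 159)]
w1.npz 249 [(-82, -134, 160), (-82, -121, 160), (-81, -107, 159), (-81, -101, 159), (-81, -88, 160)]
w1.npz 257 [(-93, -136, 160), (-92, -122, 159), (78, 0, -170), (-92, -103, 160), (-91, -89, 158)]
w1.npz 265 [(-104, -137, 159), (11, -45, -49), (8, -42, -43), (-104, -104, 161), (-103, -91, 161)]
w1.npz 273 [(10, -48, -55), (11, -43, -56), (4, -42, -43), (-114, -105, 159), (-114, -92, 160)]
w1.npz 281 [(10, -46, -62), (9, -42, -59), (0, -42, -45), (-126, -106, 159), (-126, -93, 160)]
w1.npz 289 [(9, -44, -66), (6, -42, -61), (0, -41, -50), (-139, -108, 160), (-138, -95, 160)]
w1.npz 297 [(10, -42, -74), (3, -42, -63), (-5, -42, -50), (-9, -42, -43), (-152, -96, 161)]
w1.npz 305 [(8, -42, -76), (0, -42, -65), (-8, -42, -52), (-152, -105, 142), (-161, -96, 156)]
w1
[... 422 characters left out ...]
)]
w2.npz 257 [(-12, -21, 7), (-12, -17, 6), (10, -10, -38), (11, -7, -38), (10, -4, -37)]
w2.npz 265 [(6, -16, -38), (6, -13, -38), (10, -9, -45), (11, -7, -46), (7, -4, -39)]
w2.npz 273 [(6, -15, -46), (6, -12, -46), (11, -9, -54), (10, -6, -52), (3, -4, -40)]
w2.npz 281 [(6, -14, -53), (7, -12, -54), (10, -9, -59), (10, -6, -59), (0, -4, -41)]
w2.npz 289 [(12, -12, -69), (12, -10, -68), (9, -8, -64), (10, -6, -65), (-4, -4, -43)]
w2.npz 297 [(13, -12, -75), (11, -10, -73), (11, -8, -73), (6, -6, -65), (-8, -4, -43)]
w2.npz 305 [(11, -12, -78), (11, -9, -78), (11, -7, -78), (2, -6, -65), (-23, -5, -30)]
w2.npz 313 [(12, -11, -83), (11, -9, -83), (11, -7, -83), (0, -6, -67), (-28, -5, -30)]
```

Measured: with the fingers open, the tips sit at tool z = -43 mm, where the description implies -13. So the real fingertips are about 30 mm behind the reported TCP, and the fingers closed on top of the tube, giving the 16 N. I'll take the true tip as tcp z + 30 mm: open, then check that the level hasn't moved.

Emit:
step_arm --pt "0 0 0 0 0 0 0" --pt "0 0 0 -10 0 0 0" --pt "0 0 0 -20 0 0 0" --pt "0 0 0 -20 0 0 0" --pt "0 0 0 -20 0 0 0" --pt "0 0 0 -20 0 0 0" --pt "0 0 0 -20 0 0 0"

```text
time: 3.85
tcp_pos: [0.4561, -0.0059, 0.0258]
eef_rot: [-0.0, 0.796, 0.605, -0.0]
ft_force: [0.0, 0.3, -0.4]
finger_gap: 0.0856
```

```bash
python3 - <<'E'
from w import *
o=env.get_obs(); print(o["time"],o["finger_gap"],o["ft_force"],o["tcp_pos"])
c=env.read_camera("wrist"); P=cloud(c)*1000
h=cv2.cvtColor(c["frame"],cv2.COLOR_RGB2HSV); m=cv2.inRange(h,(18,150,90),(32,255,255))>0
R,t=Rt(); W=R.apply(P.reshape(-1,3)/1000).reshape(P.shape)+t
k=m&(W[...,2]>.033)&(W[...,2]<.046)&(abs(P[...,1])<40)
q=W[k]*1000; print(len(q),cv2.minAreaRect(q[:,:2].astype(np.float32)),np.median(q[:,2]))
f=(abs(P[...,0])<14)&(P[...,2]<-20)&(P[...,2]>-110)&(abs(P[...,1])<60)
for s in(-1,1): 
    g=P[f&(P[...,1]*s>0)]; print(s,"tip z",np.percentile(g[:,2],[98,99.8]),"inner y",np.percentile(abs(g[:,1]),2),"x",np.percentile(g[:,0],[2,98]))
E
```

```text
3.85 0.08560189322473748 [ 0.04756539  0.31556757 -0.35463277] [ 0.45610018 -0.00589385  0.0258486 ]
5702 ((455.99859619140625, -6.103782653808594), (149.9431915283203, 23.465702056884766), 74.40406799316406) 39.618922982290414
-1 tip z [-45.47669672 -41.77169776] inner y 1.921198472120563 x [-9.59699526 12.55019458]
1 tip z [-45.41946621 -41.89671278] inner y 1.9713565866626384 x [-9.07803622 12.76031967]
```

The level hasn't moved (456, -6.1, yaw 1.298), and both tips read -42 mm. So the 30 mm offset holds, and I'll descend by that much more.

Emit:
step_arm --pt "0 0 0 20 0 0 0" --pt "0 0 0 34 0 0 0" --pt "0 0 0 44 0 0 0" --pt "0 0 0 46 0 0 0" --pt "0 0 0 46 0 0 0" --pt "255 0 0 46 0 0 0" --pt "255 0 0 46 0 0 0" --pt "255 0 0 46 0 0 0" --pt "255 0 0 46 0 0 0" --pt "255 0 0 46 0 0 0" --pt "255 0 0 46 0 0 0" --squeeze 50

```text
time: 5.0
tcp_pos: [0.4564, -0.0059, -0.0195]
eef_rot: [0.0, 0.796, 0.605, 0.0]
ft_force: [-1.8, -0.1, 11.2]
finger_gap: 0.0228
```

Gripped (gap 22.8 mm). Next: lift and hover over the shelf, tilted to match its slope.

```bash
python3 -c "
from mv import *
go([.456,-.006,.12],-.272)
go([.634,-.021,.13],.077,-.027)"
```

```text
shift [  -0.2   -0.3 -139.5] turn [ 0. -0. -0.]
shift [  33.2  175.2 -149.5] turn [-0.004 -0.027 -0.349]
```

Emit:
step_arm --pt "255 0 0 -30 0 0 0" --pt "255 0 0 -70 0 0 0" --pt "255 0 0 -110 0 0 0" --pt "255 8 40 -145 0 0 -0.1" --pt "255 16 80 -150 0 0 -0.2" --pt "255 24 120 -150 0 -0.027 -0.3" --pt "255 30 155 -150 0 -0.027 -0.349" --pt "255 33 175 -150 -0.004 -0.027 -0.349" --pt "255 33 175 -150 -0.004 -0.027 -0.349" --pt "255 33 175 -150 -0.004 -0.027 -0.349"

```text
time: 6.0
tcp_pos: [0.6329, -0.0211, 0.1294]
eef_rot: [0.009, 0.679, 0.734, -0.01]
ft_force: [-0.9, 0.1, -2.6]
finger_gap: 0.0224
```

```bash
python3 - <<'E'
from w import *
R,t=Rt(); c=env.read_camera("wrist"); P=cloud(c); W=R.apply(P.reshape(-1,3)).reshape(P.shape)+t
o=env.get_obs(); print(o["time"],o["finger_gap"],o["ft_force"],t)
h=cv2.cvtColor(c["frame"],cv2.COLOR_RGB2HSV)
m=(cv2.inRange(h,(0,160,80),(7,255,255))>0)|(cv2.inRange(h,(174,160,80),(179,255,255))>0)
q=W[m&(W[...,2]>.1)&(W[...,2]<.14)]*1000; zt=np.percentile(q[:,2],95); qq=q[q[:,2]>zt-3]; print("knob",len(q),zt,cv2.minEnclosingCircle(qq[:,:2].astype(np.float32)))
w=(cv2.inRange(h,(8,30,90),(24,180,255))>0)&(W[...,2]>.07)&(W[...,2]<.095)&(W[...,0]>.55)&(W[...,0]<.72)
q=W[w]; A=np.c_[q[:,:2],np.ones(len(q))]; k=np.linalg.lstsq(A,q[:,2],rcond=None)[0]; r=q[:,2]-A@k; g=abs(r)<.002; k=np.linalg.lstsq(A[g],q[g,2],rcond=None)[0]
print("plane",k,len(q),g.sum(),"z at c",k@[.634,-.021,1],"rect",cv2.minAreaRect((q[g,:2]*1000).astype(np.float32)))
y=(cv2.inRange(h,(18,150,90),(32,255,255))>0)&(abs(P[...,1])<.025)&(abs(P[...,0])<.09)&(P[...,2]<0)&(P[...,2]>-.06)
q=P[y]*1000; print("level in tool: z",np.percentile(q[:,2],[5,50,95]),"x",np.percentile(q[:,0],[1,99]),"y",np.percentile(q[:,1],[1,99]))
q=q[q[:,0]>30]; print(np.polyfit(q[abs(q[:,2]-np.median(q[:,2]))<3][:,0],q[abs(q[:,2]-np.median(q[:,2]))<3][:,2],1))
save("look4",c["frame"])
E
```

```text
6.05 0.02299663743865066 [ 0.4516571   0.27986213 -2.43519479] [ 0.63291366 -0.02110507  0.12940683]
knob 1733 127.80533786620764 ((622.8260498046875, 119.4300765991211), 17.79351234436035)
plane [ 0.00263272 -0.02725196  0.07968248] 7719 7646 z at c 0.08192390912045 rect ((634.0479736328125, -7.7415771484375), (50.40890121459961, 293.25946044921875), 4.630039215087891)
level in tool: z [-59.81047389 -58.85568736 -40.77074833] x [-32.54878533  74.67159178] y [-11.52617157  11.78716377]
[ 4.42168252e-03 -5.92374692e+01]
```

View pics/look4.png

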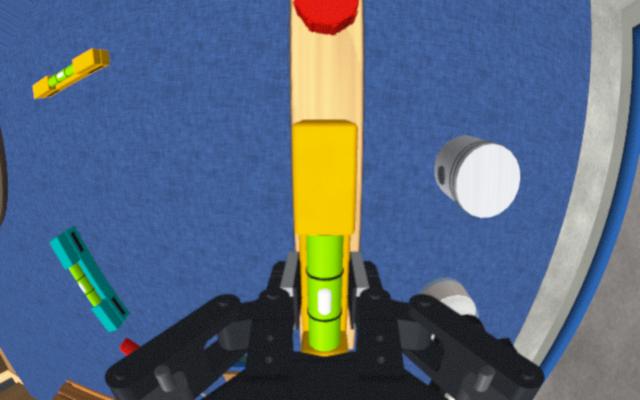

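The level is held square. Knob at (622.8,119.4), radius 17.8; shelf tilt -0.027, yaw 0.081, shelf z 81.9 mm at the spot. Now the placing move.

```bash
python3 -c "
from mv import *
go([.6345,-.0245,.0625],.081,-.028)"
```

```text
shift [-1.8  1.9 67.1] turn [-0.003 -0.001 -0.004]
```

Emit:
step_arm --pt "255 -2 2 25 -0.003 -0.001 -0.004" --pt "255 -2 2 45 -0.003 -0.001 -0.004" --pt "255 -2 2 57 -0.003 -0.001 -0.004" --pt "255 -2 2 63 -0.003 -0.001 -0.004" --pt "255 -2 2 65 -0.003 -0.001 -0.004" --pt "255 -2 2 66 -0.003 -0.001 -0.004" --pt "255 -2 2 67 -0.003 -0.001 -0.004" --pt "255 -2 2 67 -0.003 -0.001 -0.004"

```text
time: 6.85
tcp_pos: [0.6363, -0.0248, 0.0636]
eef_rot: [0.011, 0.678, 0.735, -0.008]
ft_force: [-0.5, -0.0, -2.1]
finger_gap: 0.0227
```

Emit:
step_arm --pt "255 0 -2 1 0 0 0" --pt "255 0 -2 1.5 0 0 0" --pt "255 0 -2 1.5 0 0 0"

```text
time: 7.15
tcp_pos: [0.6351, -0.0249, 0.0629]
eef_rot: [0.012, 0.678, 0.735, -0.008]
ft_force: [0.8, 2.1, 9.3]
finger_gap: 0.0227
```

Contact (+9 N). Release and rise.

Emit:
step_arm --pt "0 0 0 -0.5 0 0 0" --pt "0 0 0 -0.5 0 0 0" --pt "0 0 0 -0.5 0 0 0" --pt "0 0 0 -0.5 0 0 0" --pt "0 0 0 -0.5 0 0 0" --pt "0 0 0 -30 0 0 0" --pt "0 0 0 -70 0 0 0" --pt "0 0 0 -100 0 0 0" --pt "0 0 0 -100 0 0 0" --pt "0 0 0 -100 0 0 0"

```text
time: 8.15
tcp_pos: [0.6338, -0.0222, 0.1621]
eef_rot: [0.012, 0.678, 0.735, -0.008]
ft_force: [-0.2, -0.1, 0.5]
finger_gap: 0.0853
```

```bash
cat > b.py <<'E'
from w import *
def bubble(name="wrist"):
    "bubble offset (m) along shelf +y from middle of the black rings / tube, and level pose, by depth cloud"
    R,t=Rt(); c=env.read_camera(name)
    W=R.apply(cloud(c).reshape(-1,3)).reshape(400,640,3)+t if name=="wrist" else pts(c)
    h=cv2.cvtColor(c["frame"],cv2.COLOR_RGB2HSV); D=np.array([-.0807,.9967,0])
    Z=(W[...,2]>.105)&(W[...,2]<.132)&(abs(W[...,0]-.634)<.03)&(W[...,1]<.08)&(W[...,1]>-.12)
    s=(W-np.array([.6325,-.0002,0]))@D*1000; v=(W[...,0]-.6325+.0807*(W[...,1]))*1000
    gm=(cv2.inRange(h,(33,120,60),(60,255,255))>0)&Z
    g=s[gm]; g0=np.median(v[gm])
    line=Z&(abs(v-g0)<3)&(s>np.percentile(g,1))&(s<np.percentile(g,99))
    wm=line&(h[...,1]<90)&(h[...,2]>170); km=line&(h[...,2]<110)
    y=s[(cv2.inRange(h,(18,150,90),(32,255,255))>0)&Z&(W[...,2]>.118)]
    k=s[km]; kc=s[wm].mean() if wm.any() else np.nan
    print(name,"t",env.get_obs()["time"],"level s",np.percentile(y,[1,99]).round(1),"tube",np.percentile(g,[1,99]).round(1),"white",len(s[wm]),np.round(kc,2),np.percentile(s[wm],[2,98]).round(1) if wm.any() else "","ringlo",k[k<np.mean(g)].mean().round(2) if len(k) else "", "ringhi",k[k>=np.mean(g)].mean().round(2) if len(k) else "",len(k))
    return c,W
if __name__=="__main__":
    c,W=bubble("wrist"); save("b_%d"%(env.get_obs()["time"]*100),c["frame"]); bubble("scene")
    o=env.get_obs(); print(o["tcp_pos"],o["ft_force"],o["finger_gap"])
E
python3 b.py; python3 -c "
from mv import *
go([.6228,.1194,.17],.077)"; ls pics
```

```text
wrist t 8.2 level s [-96.4  50.3] tube [-54.3   6.7] white 119 -34.51 [-41.4 -28.3] ringlo  ringhi  0
scene t 8.25 level s [-96.7  49.1] tube [-53.   6.] white 2 -39.79 [-40.9 -38.7] ringlo  ringhi  0
[ 0.63281694 -0.02216669  0.16050867] [-1.06750805  0.03989957 -0.44389786] 0.08552004509694662
shift [141.6   1.5 -13.4] turn [0.001 0.028 0.004]
b_819.png
look2.png
look3.png
look4.png
scene0.png
scenecrop.png
side0.png
sidecrop.png
wrist1.png
```

The bubble is at -34.5 and the tube centre at -23.8. That is -10.7 mm, so tilt is -0.027 rad, matching the plane fit, and the knob needs about 1.70 rad clockwise. Level lies at s = -97..50, clear of the knob. Next I'll go to the knob with 0.82 rad of wind-up.

```bash
python3 -c "
from mv import *
go([.6228,.1194,.16],.9)"
```

```text
shift [141.9   1.5  -3.5] turn [-0.011  0.027 -0.819]
```

Emit:
step_arm --pt "0 40 0.5 -4 0 0.027 -0.1" --pt "0 80 1 -4 0 0.027 -0.24" --pt "0 120 1.5 -4 -0.011 0.027 -0.38" --pt "0 142 1.5 -4 -0.011 0.027 -0.52" --pt "0 142 1.5 -4 -0.011 0.027 -0.66" --pt "0 142 1.5 -4 -0.011 0.027 -0.8" --pt "0 142 1.5 -4 -0.011 0.027 -0.819" --pt "0 142 1.5 -4 -0.011 0.027 -0.819" --pt "0 142 1.5 -4 -0.011 0.027 -0.819"

```text
time: 9.15
tcp_pos: [0.6232, 0.1193, 0.161]
eef_rot: [0.0, 0.331, 0.944, 0.0]
ft_force: [0.3, 0.1, 0.7]
finger_gap: 0.0855
```

```bash
python3 - <<'E'
from w import *
R,t=Rt(); c=env.read_camera("wrist"); P=cloud(c); W=R.apply(P.reshape(-1,3)).reshape(P.shape)+t
h=cv2.cvtColor(c["frame"],cv2.COLOR_RGB2HSV)
m=(cv2.inRange(h,(0,160,80),(7,255,255))>0)|(cv2.inRange(h,(174,160,80),(179,255,255))>0)
q=W[m&(W[...,2]>.1)&(W[...,2]<.14)]*1000; zt=np.percentile(q[:,2],95); qq=q[q[:,2]>zt-3]; cc=cv2.minEnclosingCircle(qq[:,:2].astype(np.float32)); print(t,"knob",len(q),zt,cc)
x,y=np.array(cc[0])/1000; go([x,y,.066],.9)
E
```

```text
[0.62324083 0.1192744  0.16097234] knob 1956 127.64528179326004 ((622.6593627929688, 123.54367065429688), 19.015565872192383)
shift [ 3.3  2.8 95.2] turn [ 0.001  0.001 -0.003]
```

Emit:
step_arm --pt "0 3 2 35 0 0 0" --pt "0 3 2 65 0 0 0" --pt "0 3 2 85 0 0 0" --pt "0 3 2 95 0 0 0" --pt "0 3 2 95 0 0 0" --pt "255 3 2 95 0 0 0" --pt "255 3 2 95 0 0 0" --pt "255 3 2 95 0 0 0" --pt "255 3 2 95 0 0 0" --pt "255 3 2 95 0 0 0" --squeeze 50

```text
time: 10.2
tcp_pos: [0.6236, 0.1235, 0.0678]
eef_rot: [0.002, 0.329, 0.944, 0.001]
ft_force: [-0.8, 3.3, 8.7]
finger_gap: 0.0348
```

Emit:
step_arm --pt "255 0 0 0 0 0 0.14" --pt "255 0 0 0 0 0 0.28" --pt "255 0 0 0 0 0 0.42" --pt "255 0 0 0 0 0 0.56" --pt "255 0 0 0 0 0 0.7" --pt "255 0 0 0 0 0 0.84" --pt "255 0 0 0 0 0 0.98" --pt "255 0 0 0 0 0 1.12" --pt "255 0 0 0 0 0 1.26" --pt "255 0 0 0 0 0 1.4" --pt "255 0 0 0 0 0 1.54" --pt "255 0 0 0 0 0 1.68"

```text
time: 11.4
tcp_pos: [0.6233, 0.1235, 0.0678]
eef_rot: [0.0, 0.924, 0.383, 0.002]
ft_force: [-1.8, 3.9, 9.3]
finger_gap: 0.0347
```

Emit:
step_arm --pt "255 0 0 0 0 0 0.04" --pt "255 0 0 0 0 0 0.04" --pt "0 0 0 0 0 0 0.04" --pt "0 0 0 0 0 0 0.04" --pt "0 0 0 0 0 0 0.04" --pt "0 0 0 0 0 0 0.04" --pt "0 0 0 -40 0 0 0.04" --pt "0 0 0 -80 0 0 0.04" --pt "0 0 0 -95 0 0 0.04" --pt "0 0 0 -95 0 0 0.04" --pt "0 0 0 -95 0 0 0.04"

```text
time: 12.5
tcp_pos: [0.6221, 0.1229, 0.1611]
eef_rot: [0.0, 0.93, 0.367, 0.001]
ft_force: [-0.6, -0.4, -0.9]
finger_gap: 0.0853
```

```bash
python3 -c "
from b import *
bubble('scene'); bubble('wrist')
o=env.get_obs(); print(o['tcp_pos'],o['ft_force'],o['finger_gap'])
go([.630,.02,.17],.081)"
```

```text
scene t 12.55 level s [-97.7  48. ] tube [-54.3   5.4] white 6 -26.63 [-31.8 -21.3] ringlo  ringhi  0
  return _methods._mean(a, axis=axis, dtype=dtype,
  ret = ret.dtype.type(ret / rcount)
Traceback (most recent call last):
  File "b.py", line 11, in bubble
    line=Z&(abs(v-g0)<3)&(s>np.percentile(g,1))&(s<np.percentile(g,99))
                            ~~~~~~~~~~~~~^^^^^
IndexError: index -1 is out of bounds for axis 0 with size 0
```

```bash
python3 -c "
from mv import *
print(env.get_obs()['tcp_pos'])
go([.6387,-.0769,.16],.081)"
```

```text
[0.62151478 0.12277608 0.16006614]
shift [-1.237e+02  1.577e+02  1.000e-01] turn [-0.001  0.    -0.901]
```

Emit:
step_arm --pt "255 -30 38 0 0 0 -0.13" --pt "255 -60 76 0 0 0 -0.26" --pt "255 -90 114 0 0 0 -0.4" --pt "255 -115 146 0 0 0 -0.54" --pt "255 -124 158 0 0 0 -0.68" --pt "255 -124 158 0 0 0 -0.82" --pt "255 -124 158 0 0 0 -0.9" --pt "255 -124 158 0 0 0 -0.9" --pt "255 -124 158 0 0 0 -0.9" --pt "255 -124 158 0 0 0 -0.9" --squeeze 40

```text
time: 13.6
tcp_pos: [0.6393, -0.0769, 0.161]
eef_rot: [0.0, 0.679, 0.734, 0.0]
ft_force: [-0.3, -0.4, 0.7]
finger_gap: 0.0002
```

```bash
python3 - <<'E'
from b import *
c,W=bubble('wrist'); save("w5",c["frame"])
o=env.get_obs(); print(o['tcp_pos'],o['ft_force'],o['finger_gap'],o['time'])
h=cv2.cvtColor(c["frame"],cv2.COLOR_RGB2HSV)
y=(cv2.inRange(h,(18,150,90),(32,255,255))>0)&(W[...,2]>.118)&(W[...,2]<.132)&(abs(W[...,0]-.634)<.04)
q=W[y]*1000; print("level",cv2.minAreaRect(q[:,:2].astype(np.float32)),np.median(q[:,2]),np.polyfit(q[:,1],q[:,2],1))
P=cloud(c)*1000; f=(abs(P[...,0])<14)&(P[...,2]<-15)&(P[...,2]>-110)&(abs(P[...,1])<40); g=P[f]; print("tip z",np.percentile(g[:,2],[95,99,99.8]))
E
```

```text
wrist t 13.65 level s [-98.3  48.2] tube [-55.8   5.3] white 170 -25.66 [-32.4 -19.2] ringlo  ringhi  0
[ 0.63940998 -0.07693386  0.16117837] [ 0.50238404 -0.23694434  0.32805282] 5.4992337938002456e-05 13.65
level ((634.836669921875, -25.460052490234375), (23.972976684570312, 149.4239501953125), 4.812838554382324) 124.55352510023013 [6.29624245e-04 1.24468993e+02]
tip z [-47.59425167 -36.1668784  -33.41440556]
```

View pics/w5.png

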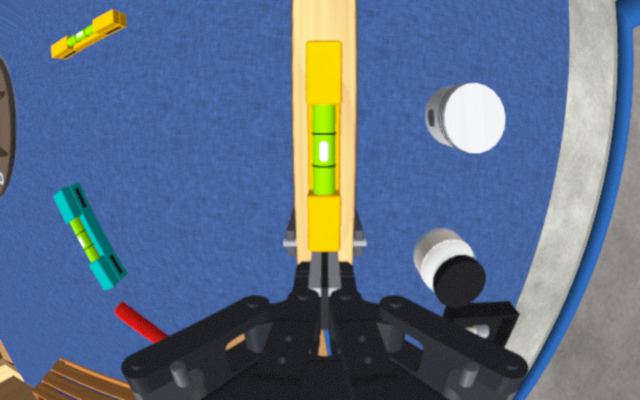

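The bubble at (323,150) is centred between the rings at rows 133 and 166 (offset about -0.4 mm). Level end centre is at about (639,-78), right under the shut tips. I'll press down gently; contact should come at tcp z of about 0.095.

Emit:
step_arm --pt "255 0 0 30 0 0 0" --pt "255 0 0 52 0 0 0" --pt "255 0 0 60 0 0 0" --pt "255 0 0 63 0 0 0" --pt "255 0 0 63 0 0 0"

```text
time: 14.15
tcp_pos: [0.64, -0.0771, 0.0989]
eef_rot: [0.001, 0.678, 0.735, 0.001]
ft_force: [0.2, 0.1, 0.3]
finger_gap: -0.0003
```

Emit:
step_arm --pt "255 0 0 1 0 0 0" --pt "255 0 0 2 0 0 0" --pt "255 0 0 3 0 0 0" --pt "255 0 0 3 0 0 0"

```text
time: 14.55
tcp_pos: [0.6403, -0.0772, 0.0969]
eef_rot: [0.001, 0.678, 0.735, 0.001]
ft_force: [-3.4, 0.6, 13.2]
finger_gap: 0.0
```

Emit:
step_arm --pt "255 0 0 -0.3 0 0 0" --pt "255 0 0 -0.3 0 0 0" --pt "255 0 0 -0.3 0 0 0"

```text
time: 14.85
tcp_pos: [0.6403, -0.0772, 0.097]
eef_rot: [0.001, 0.678, 0.735, 0.001]
ft_force: [-1.9, 0.1, 8.9]
finger_gap: 0.0001
```

Emit:
step_arm --pt "255 0 0 0.1 0 0 0" --pt "255 0 0 0.1 0 0 0" --pt "255 0 0 0.1 0 0 0" --pt "255 0 0 0.1 0 0 0" --pt "255 0 0 0.1 0 0 0" --pt "255 0 0 0.1 0 0 0" --pt "255 0 0 0.1 0 0 0" --pt "255 0 0 0.1 0 0 0" --pt "255 0 0 0.1 0 0 0" --pt "255 0 0 0.1 0 0 0" --pt "255 0 0 0.1 0 0 0"

```text
time: 15.95
tcp_pos: [0.6403, -0.0772, 0.097]
eef_rot: [0.001, 0.678, 0.735, 0.001]
ft_force: [-2.3, 1.0, 10.3]
finger_gap: -0.0004
```

```bash
python3 - <<'E'
from b import *
for i in range(3):
    c,W=bubble('wrist'); o=env.get_obs(); print(o['ft_force'],o['tcp_pos'])
s=env.read_camera("scene")["frame"][170:270,225:425]
save("final",cv2.resize(np.hstack([cv2.resize(c["frame"][60:330,220:430],(310,400)),cv2.resize(s,(490,400)[0:1]+(245,)) if 0 else cv2.resize(s,(490,400),interpolation=cv2.INTER_CUBIC)]),None,fx=1,fy=1))
E
```

```text
wrist t 16.0 level s [-72.2  48.6] tube [-55.7   5.2] white 329 -25.44 [-31.7 -19.2] ringlo -36.36 ringhi -13.99 34
[-1.51330468  0.98860716 11.3172497 ] [ 0.64028931 -0.07725662  0.09697725]
wrist t 16.05 level s [-72.   48.6] tube [-55.8   5.2] white 331 -25.45 [-31.7 -19.1] ringlo -36.38 ringhi -14.01 34
[-2.08453238  1.0414384  10.58874328] [ 0.64029943 -0.07725393  0.09696733]
wrist t 16.1 level s [-72.1  48.6] tube [-55.7   5.2] white 332 -25.45 [-31.7 -19.1] ringlo -36.34 ringhi -14.01 34
[-2.33901291 -0.17845833 10.90344633] [ 0.640309   -0.07726069  0.09697649]
```

View pics/final.png

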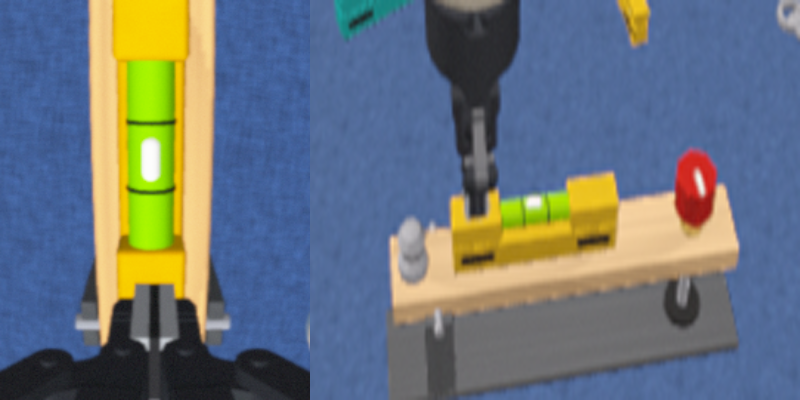

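The bubble at (150,160) sits between the rings at rows 122 and 189; it is -0.3 mm from their midpoint (-25.45 against -25.2). The steady push is about 10.9 N. Handing in.

```bash
python3 -c "
from plant import env
print(env.sign_off()); o=env.get_obs(); print(o['time'],o['ft_force'])"
```

```text
the job is handed in; nothing more can be done
None
the job is handed in; nothing more can be done
```

The job is handed in at about 16 s of the 72 s allowed. The larger yellow level is on the shelf between the cap and the knob, and I let go of it there. I turned the knob about 1.7 rad clockwise, and the shut fingers are pressing the level's end nearest the chrome cap.

- **Bubble:** In the last pictures it was 0.3 mm from the middle of the two lines, where up to 2.5 mm still counts as between them. It stayed put under load over three readings.
- **Push:** The force was a steady 10.3–11.3 N. It briefly reached about 13 N at first contact.
- **Disagreement with the description:** The real fingertips sit about 30 mm behind the reported tool point. Because of this, my first grasp closed on top of the level's tube at about 16 N. A check afterwards showed the level had not moved, and I corrected for the offset from then on.
- **Second disagreement:** My first reading of the knob's position was about 4 mm short because the knob was cut off at the picture's edge. I corrected it before gripping.
- **Other goods:** I moved only the level and the knob. I did not measure the other goods again at the end.

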